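Open a squeeze-and-turn vitamin jar

TASK

Open the vitamin jar that stands in the round non-slip base: squeeze the two side tabs of its safety cap, keep them in and turn the cap anticlockwise until you feel it meet its stop, then lift it straight off and set it down gently, upright (open side down, as it came off), on the empty part of the wooden desk tray. Do not crush the tabs or force the cap against its stops, and leave the small things in the tray and the other jar where they are.

Things in the scene. Friction and masses are not known exactly. Their poses are not given: they have to be found in the camera images.
- cap_grip (a point): Grey ribbed plastic safety cap on the jar's neck, 56 mm across its skirt, 42 high, 80 to 130 g. The point lies on its axis, half-way up the tabs, 28 mm above the cap's lower edge. z up; y runs through the two opposite side tabs, plates 16 wide x 18 high whose flat outer faces stand out to 32.5 mm from the axis (65 mm over both)
- tab_a (a joint): how far the tab on the cap's +y side is pressed in, m: 0 out, 0.0045 fully in. Sprung: starts to give at 8 N and is fully in at 17 N (then 56 mm over both tabs). About 21 N from each finger holds both safely in; past about 40 N from each the tabs crack. Ribbed, good grip. Below 0.0035 a tooth on the tab still locks the cap after some free play
- tab_b (a joint): the same for the opposite tab, on the cap's -y side; both must be held in for the cap to turn
- jar_shoulder (a point): Centre of the jar's shoulder, 84 mm above the desk. The cap's lower edge stands 1 mm and the neck's rim 33 mm above it. With the tabs in, the cap turns anticlockwise (from above) by 0.4 to 1.5 rad, hidden and different each time, to a hard stop, with little drag on the way; 0.3 N m tells the stop, over 0.7 N m damages it. It comes straight up only within 4 degrees of the stop
- jar: Amber jar, 81 mm across, blank label, held in a dark round non-slip base 112 mm across; it does not move. Origin: centre of the base's underside, z up. A low ring round the cap's foot, 68 mm across, stands 6 mm above the shoulder: keep the fingertips above it
- tray_spot (a point): Middle of the empty part of the wooden tray, on its floor, 5 mm above the desk. The tray (126 x 206 mm) does not move; its lip is 6 mm above its floor. y points along the tray to the end with the eraser and memory stick (100 mm from here). Free floor: 55 mm either way in x, 60 mm in -y, 70 mm in +y
- eraser: eraser, 23 x 52 x 13 mm, lying in the tray; stays. Origin: centre of its underside
- usb_stick: memory stick, 18 x 53 x 8 mm, lying in the tray; stays. Origin: centre of its underside
- plain_jar: smaller amber jar, 54 mm across, 85 mm high, with a plain round white lid without tabs; not to be opened or moved. Origin: centre of its underside
Not all that is in view belongs to the job. What is shaped like the jar but pink or yellow is not meant.

How it is judged:
By the outcome, as a careful person would: the job done as asked, in the order asked, and still so for the second after the job is handed in, with the robot touching nothing.
It also fails if it takes over 64 s, if anything falls off the work surface, if the arm or the gripper's body presses on something with over 40 N, if the wrist force passes 120 N, or if a joint passes its speed limit or range.

ROBOT

A 6-joint arm with a two-finger parallel gripper is mounted at the origin on a cart in front of the work surface, level with it; the furniture and walls round the work are solid. World frame = base frame: x ahead of the robot, y to its left, z up, the work surface at z = 0. Lengths are in m, angles in rad, forces in N, time in s.
With the tool pointing down it reaches from about 0.275 to 0.875 m from the base axis. Payload 12.5 kg.
Tool frame: the origin (TCP) lies between the finger pads; the fingertips stand robot.tip_extent ahead of it and the grasp point (between the pads) lies 8 mm behind it (robot.tip_extent is the distance from the TCP to the fingertips, in m); z points along the fingers, y is the line along which they close (so a half turn about z gives the same grasp; the last joint's range is limited). The gripper opens to 85 mm and grips with 20 to 120 N. Pads are 22 mm wide; open, the fingers measure 114 mm over their backs; the gripper's body (76 mm by 85 mm) begins 54 mm behind the grasp point. The pads swing forward as they close: fully open they stand 13 mm farther back than shut.
Start: joints at [-1.353, 0.351, 1.652, -0, 1.139, -0.085], TCP at [0.164, -0.525, 0.242] pointing down, gripper open.
Joint ranges: [-2.75, 2.75], [-0.79, 2.1], [0.01, 2.65], [-1.57, 4.71], [0.07, 3.14], [-2.87, 2.87]. Speed limits (rad/s): [2.22, 2.22, 2.79, 3.14, 3.14, 3.14].

INTERFACE

Orientations are given as a unit quaternion [x, y, z, w].
In Python, from station import monitor, vision, order, spotter, robot gives the robot as it stands. The module is installed in compiled form; this text tells all that it offers.
- The arm moves only by the tool send_rows, never from a script. Its argument "commands" is a list of rows, each an object with "linear": the shift along the world's x, y, z in mm, a list of three; "turn": the turn, a rotation vector about the world's x, y, z in rad, a list of three; "grip": the finger opening in mm, from 0 to 85.4. A call has 1 to 5 rows; each row is the pose to reach, as a shift and turn from the pose commanded when the call began; what a row does not reach only later rows make up. A row lasts 1/8 s, in which the tool goes at most 62.5 mm and 10.7 degrees, less where a joint would pass 70% of its speed; a pose out of reach is approached as far as the arm can. A call with a gripper value outside its range is refused whole. The fingers move at their own pace and stop on an object; "newtons" is the grip in N (left out, the last holds). Time passes only in rows, so rows that repeat a pose let the fingers close. It gives the time, the measured TCP pose, the force, the opening and the grip force at its end, in the units of the state.
- monitor.get_state(): the state, without advancing time (a new reading comes with each control period).
- vision.get_image(name): name is "side" or "top" or "wrist"; returns a dict with "pixels" (400x640x3 uint8, blue, green, red), "depth" (400x640 float32, m along the optical axis (not along the pixel's ray), 0 where there is no reading), "mtx" (3x3 intrinsics, pixels), "R" (3x3) and "t" (3): a world point X has camera coordinates R X + t. Camera axes: x right, y down, z forward; pixel columns grow to the right and rows downward; lengths in m; the calibration is good to about 2 mm. The wrist camera is an equidistant fisheye: a pixel r from the principal point sees the ray r / f radians off the axis. A picture is of the moment at which its call begins.
- order.sign_off(): hands the job in; it is judged then, once.
Trained networks look in the newest picture that a camera, given by its name, has taken for a name from the list of things; names that differ only in an ending like _2 or _b are one class to them, and where a whole thing is asked for, a point or a joint stands for the part that bears it (a point fixed in the world has none). Each returns a list of dicts, best first, with "score" (0 to 1); they miss things now and then, are a little off and sometimes report something else, mostly with a low value. They report only what shows in the picture. A call takes as long as a camera call. They do not tell look-alikes from the thing itself.
- spotter.spot_in(camera, label): "extent" ([centre column, centre row, width, height] as shares, 0 to 1, of the picture: columns of its width, rows of its height, round what is visible of it).
- spotter.trace(camera, label): "region" (400x640 bool, what is visible of it) and "extent" ([centre column, centre row, width, height] as shares, 0 to 1, of the picture: columns of its width, rows of its height, round what is visible of it).
- spotter.place_of(camera, label): "at" ([column, row] as shares, 0 to 1, of the picture: columns of its width, rows of its height: a listed point, or the origin of a listed thing).
The state is a dict: "time_s": time; "qpos": joint angles; "qd": joint speeds; "effort": joint torques, N m; "eef_pos": TCP position; "orientation": TCP orientation; "force": force on the tool from outside, world axes, zero at the start; "moment": the same for the moment, N m; "grip_width": finger opening in m; "gripper_force": force on a finger pad.
Only numpy, scipy, OpenCV 4.12 (cv2) and the standard library are available. Lean on these libraries where they do the work, as an engineer would, in place of code of your own. Each camera call takes 0.05 s, during which the arm holds its last target. There are 200 camera calls.

## Working session

There is one attempt and no reset: what is moved stays moved. The work goes in short steps, Python scripts to look and compute and a tool call to move; the robot and the scene stay as the last step left them, time stands still between calls to the robot, and variables do not carry over. Pictures are saved under pics/ and viewed, at most 10 in all, crops included, and the job is handed in when it is done.

Besides the shell and the picture viewer there is one more tool, called after "Call:" by a JSON object that holds its "op" and its "data". send_rows: Moves the arm, as the interface text tells. Its arguments: {"type":"object","properties":{"commands":{"type":"array"},"newtons":{"type":"number"}},"required":["commands"]}

```bash
mkdir -p pics; cat > h.py <<'E'
import numpy as np, cv2
from station import monitor, vision, order, spotter, robot
def ray_pt(im,u,v,d=None,z=None):
    K,R,t=im["mtx"],im["R"],np.array(im["t"]).ravel()
    r=np.array([(u-K[0,2])/K[0,0],(v-K[1,2])/K[1,1],1.0])
    c=-R.T@t; w=R.T@r
    s=d if d is not None else (z-c[2])/w[2]
    return c+s*w
def cloud(im):
    K,R,t=im["mtx"],im["R"],np.array(im["t"]).ravel()
    v,u=np.mgrid[0:400,0:640]; d=im["depth"]
    P=np.stack([(u-K[0,2])/K[0,0]*d,(v-K[1,2])/K[1,1]*d,d],-1)
    return (P-t)@R
E
python3 - <<'E'
from h import *
print(robot.tip_extent, {k:np.round(v,3) if not isinstance(v,dict) else v for k,v in monitor.get_state().items()})
ims=[]
for c in ("top","side"):
    im=vision.get_image(c); np.savez("pics/%s0.npz"%c,**im); ims.append(im["pixels"])
    cv2.imwrite("pics/%s0.png"%c,im["pixels"])
    print(c,np.round(-im["R"].T@np.array(im["t"]).ravel(),3),np.round(im["R"],2).tolist(), im["mtx"][0,0])
    P=cloud(im)
    for l in ("cap_grip","jar_shoulder","jar","tray_spot","eraser","usb_stick","plain_jar"):
        for r in spotter.place_of(c,l)[:3]:
            u,v=r["at"][0]*640,r["at"][1]*400
            print(c,l,round(r["score"],2),round(u),round(v),np.round(P[min(399,int(v)),min(639,int(u))],3))
E
```

```text
0.011 {'time_s': np.float64(0.0), 'qpos': array([-1.353,  0.351,  1.652,  0.   ,  1.139, -0.085]), 'qd': array([-0.   ,  0.001,  0.001, -0.   ,  0.001, -0.   ]), 'effort': array([-0.000e+00, -5.061e+01, -2.914e+01, -0.000e+00,  5.000e-03,
        0.000e+00]), 'eef_pos': array([ 0.164, -0.525,  0.242]), 'orientation': array([ 0.989,  0.151, -0.   , -0.001]), 'force': array([0.177, 0.34 , 0.134]), 'moment': array([ 0.04 ,  0.001, -0.002]), 'gripper_force': np.float64(0.0), 'grip_width': np.float64(0.085)}
top [0.408 0.144 1.193] [[-0.02, -1.0, -0.0], [-1.0, 0.02, -0.09], [0.09, 0.0, -1.0]] 469.81599885945417
top cap_grip 0.61 274 199 [0.512 0.257 0.128]
top jar_shoulder 0.97 435 266 [ 0.355 -0.11   0.109]
top jar_shoulder 0.9 276 196 [0.522 0.253 0.127]
top jar_shoulder 0.86 210 282 [0.327 0.405 0.108]
top jar 0.71 222 281 [0.328 0.38  0.1  ]
top jar 0.69 430 261 [ 0.364 -0.102  0.096]
top jar 0.68 337 261 [0.371 0.116 0.114]
top tray_spot 0.84 427 180 [ 0.565 -0.12   0.007]
top eraser 0.54 433 183 [ 0.557 -0.135  0.005]
top eraser 0.45 389 185 [ 0.555 -0.023  0.021]
top eraser 0.19 390 167 [ 0.6   -0.029  0.012]
top usb_stick 0.73 276 204 [0.501 0.251 0.125]
top usb_stick 0.46 388 170 [ 0.592 -0.021  0.01 ]
top plain_jar 0.95 294 129 [0.685 0.212 0.084]
side [ 0.409 -0.763  0.798] [[0.99, -0.11, -0.01], [-0.08, -0.61, -0.79], [0.08, 0.79, -0.61]] 464.53309253733744
side cap_grip 0.8 313 164 [0.511 0.246 0.125]
side jar_shoulder 0.76 256 217 [0.355 0.085 0.095]
side jar_shoulder 0.75 243 182 [0.323 0.235 0.095]
side jar_shoulder 0.75 245 151 [0.328 0.375 0.103]
side jar 0.94 259 239 [0.36  0.066 0.041]
side jar 0.85 318 196 [0.517 0.218 0.043]
side jar 0.61 244 208 [0.322 0.202 0.031]
side tray_spot 0.81 354 304 [ 0.555 -0.126  0.006]
side eraser 0.73 346 272 [ 0.551 -0.042  0.016]
side usb_stick 0.51 366 268 [ 0.602 -0.028  0.012]
side plain_jar 0.83 385 199 [0.696 0.188 0.035]
```

View pics/top0.png

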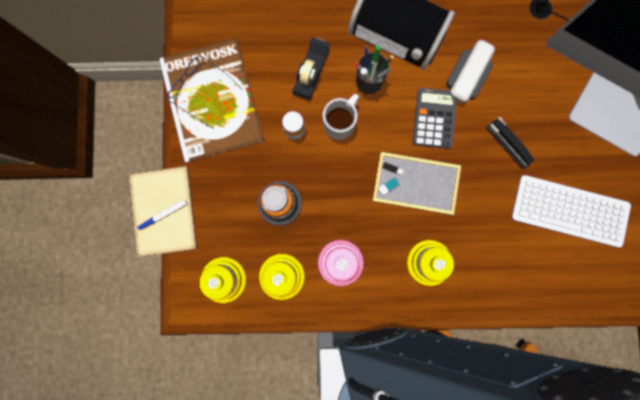

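View pics/side0.png

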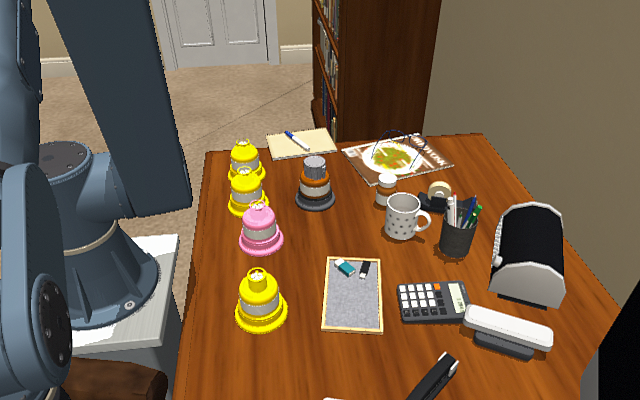

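```bash
python3 - <<'E'
from h import *
a=cv2.imread("pics/top0.png")[155:245,225:325]; b=cv2.imread("pics/side0.png")[130:220,265:365]
cv2.imwrite("pics/crop0.png",cv2.resize(np.vstack([np.hstack([a,b])]),None,fx=4,fy=4,interpolation=cv2.INTER_CUBIC))
E
```

```text
(no output)
```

View pics/crop0.png

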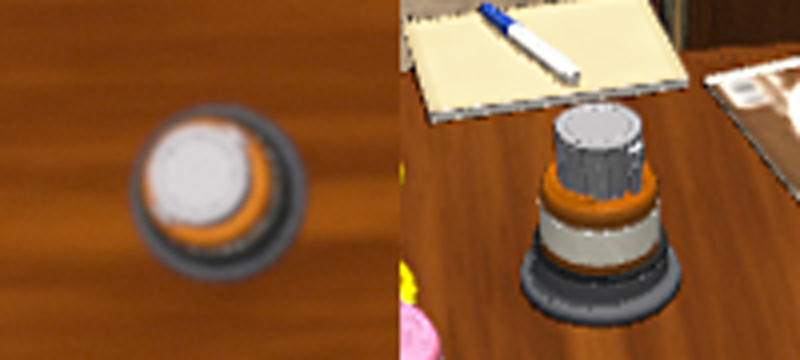

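Candidates (top view): amber jar with grey tabbed cap (279,202); yellow look-alikes (222,280), (281,277), (430,262); pink (341,263); plain white-lidded jar (293,125). The crop confirms that the amber jar with the ribbed grey cap is the right one. Its tabs lie on a diagonal, at crop (232,138) and (165,215). The tray's free part is at about (427,180), and the eraser and memory stick are at its left end.

```bash
python3 - <<'E'
from h import *
for c in ("top","side"):
    im=dict(np.load("pics/%s0.npz"%c)); P=cloud(im)
    m=(np.abs(P[...,0]-.515)<.07)&(np.abs(P[...,1]-.253)<.07)&(im["depth"]>0)
    t=P[m&(P[...,2]>.12)]
    (cx,cy),r=cv2.minEnclosingCircle(t[:,:2].astype(np.float32)); print(c,"top",len(t),np.median(t[:,2]),cx,cy,r,t[:,:2].mean(0))
    # tray: find hull of low raised region
    m=(np.abs(P[...,0]-.56)<.13)&(np.abs(P[...,1]+.10)<.16)&(P[...,2]>.0025)&(P[...,2]<.03)
    n,l,s,_=cv2.connectedComponentsWithStats(m.astype(np.uint8)); k=1+np.argmax(s[1:,4])
    print("tray",cv2.minAreaRect(P[l==k][:,:2].astype(np.float32)))
E
```

```text
top top 500 0.12680071532369927 0.5142471194267273 0.2556821405887604 0.032494381070137024 [0.51360747 0.25519326]
tray ((0.5566216707229614, -0.09720411896705627), (0.23000329732894897, 0.14626610279083252), 78.1191635131836)
side top 244 0.1264826209230475 0.5128244161605835 0.2531464695930481 0.03321671485900879 [0.51445312 0.2517913 ]
tray ((0.5596058368682861, -0.08562469482421875), (0.23116956651210785, 0.1320928931236267), 81.2772445678711)
```

Call:
{"op": "send_rows", "data": {"commands": [{"linear":[25,50,0],"turn":[0,0,0.1],"grip":85},{"linear":[50,105,0],"turn":[0,0,0.2],"grip":85},{"linear":[75,160,0],"turn":[0,0,0.3],"grip":85},{"linear":[100,215,0],"turn":[0,0,0.4],"grip":85},{"linear":[125,270,0],"turn":[0,0,0.55],"grip":85}]}}

```text
time_s: 1.42
eef_pos: [0.2895, -0.2533, 0.2425]
orientation: [0.91, 0.415, 0.0, 0.0]
force: [2.0, -0.2, -0.4]
grip_width: 0.0846
gripper_force: 0.0
```

Call:
{"op": "send_rows", "data": {"commands": [{"linear":[25,55,0],"turn":[0,0,0],"grip":85},{"linear":[50,112,0],"turn":[0,0,0],"grip":85},{"linear":[75,168,0],"turn":[0,0,0],"grip":85},{"linear":[100,225,0],"turn":[0,0,0],"grip":85},{"linear":[125,282,0],"turn":[0,0,0],"grip":85}]}}

```text
time_s: 2.05
eef_pos: [0.4146, 0.0292, 0.2426]
orientation: [0.91, 0.414, 0.0, 0.0]
force: [0.6, -0.7, 0.3]
grip_width: 0.0849
gripper_force: 0.0
```

Call:
{"op": "send_rows", "data": {"commands": [{"linear":[25,55,0],"turn":[0,0,0],"grip":85},{"linear":[50,110,0],"turn":[0,0,0],"grip":85},{"linear":[75,165,0],"turn":[0,0,0],"grip":85},{"linear":[99,224,0],"turn":[0,0,0],"grip":85},{"linear":[99,224,0],"turn":[0,0,0],"grip":85}]}}

```text
time_s: 2.68
eef_pos: [0.5135, 0.2541, 0.2417]
orientation: [0.91, 0.415, 0.0, -0.0]
force: [-0.3, -0.5, -0.4]
grip_width: 0.0851
gripper_force: 0.0
```

```bash
python3 - <<'E'
from h import *
s=monitor.get_state(); print(s["time_s"],s["qpos"].round(3) if hasattr(s["qpos"],"round") else s["qpos"],s["eef_pos"],s["orientation"])
im=vision.get_image("wrist"); np.savez("pics/w1.npz",**im); cv2.imwrite("pics/w1.png",im["pixels"])
print(np.round(-im["R"].T@np.array(im["t"]).ravel(),4),np.round(im["R"],3).tolist(), np.round(im["mtx"],1).tolist())
for l in ("cap_grip","jar_shoulder","tab_a"):
    try:
        print(l,[(round(r["score"],2),r["at"][0]*640,r["at"][1]*400) for r in spotter.place_of("wrist",l)])
    except Exception as e: print(l,e)
E
```

```text
2.675 [0.378 0.393 1.592 0.    1.157 1.093] [0.51352093 0.25405226 0.24165143] [ 9.09771328e-01  4.15109745e-01  3.74214504e-05 -1.72112385e-04]
[0.5586 0.3057 0.3739] [[0.755, -0.655, -0.001], [-0.631, -0.728, 0.266], [-0.175, -0.201, -0.964]] [[309.7, 0.0, 319.2], [0.0, 309.7, 202.5], [0.0, 0.0, 1.0]]
cap_grip [(0.76, 318.52799999999996, 196.08)]
jar_shoulder [(0.89, 110.59200000000001, 203.52)]
tab_a it knows: cap_grip, eraser, jar, jar_shoulder, plain_jar, tray_spot, usb_stick
```

View pics/w1.png

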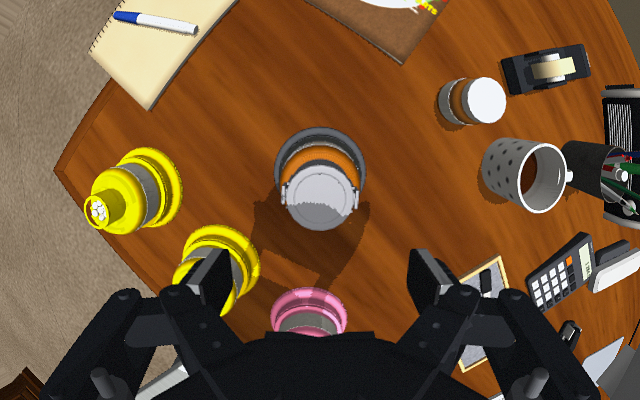

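The wrist view shows the grey cap at about (319,198), with tabs at roughly (284,193) and (355,200). I'll enlarge it to measure the tab direction.

```bash
python3 - <<'E'
from h import *
a=cv2.imread("pics/w1.png")[145:245,260:380]
cv2.imwrite("pics/w1c.png",cv2.resize(a,None,fx=6,fy=6,interpolation=cv2.INTER_CUBIC))
E
```

```text
(no output)
```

View pics/w1c.png

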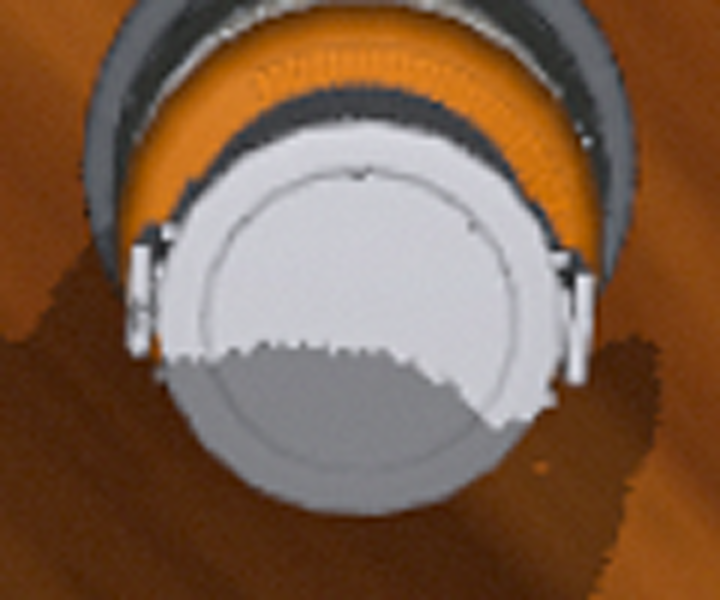

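```bash
cat >> h.py <<'E'
def fish(im,u,v,z):
    K,R,t=im["mtx"],im["R"],np.array(im["t"]).ravel()
    dx,dy=u-K[0,2],v-K[1,2]; r=np.hypot(dx,dy)+1e-9; th=r/K[0,0]
    d=R.T@np.array([dx/r*np.sin(th),dy/r*np.sin(th),np.cos(th)]); c=-R.T@t
    return c+(z-c[2])/d[2]*d
E
python3 - <<'E'
from h import *
im=dict(np.load("pics/w1.npz"))
f=lambda x,y,z: fish(im,260+x/6-.4,145+y/6-.4,z)
a,b=f(135,298,.122),f(586,328,.122); print(a,b,(a+b)/2,np.linalg.norm(a-b),np.degrees(np.arctan2(*(b-a)[1::-1])))
l0,l1,r0,r1=f(130,248,.122),f(130,355,.122),f(590,272,.122),f(582,383,.122)
for p,q in((l0,l1),(r0,r1)): print(np.linalg.norm(p-q),np.degrees(np.arctan2(*(q-p)[1::-1])))
print("top",f(361,317,.127))
s=monitor.get_state(); q=s["orientation"]
from scipy.spatial.transform import Rotation as Ro
y=Ro.from_quat(q).as_matrix()[:,1]; print("tool y",np.degrees(np.arctan2(y[1],y[0])))
E
```

```text
[0.4939454  0.27913925 0.122     ] [0.53901388 0.23430632 0.122     ] [0.51647964 0.25672278 0.122     ] 0.06357011799380603 -44.84988299344655
0.015499909353475266 -132.6988999553629
0.016199554470504387 -133.1279380617148
top [0.51693086 0.25725234 0.127     ]
tool y -41.14332114451002
```

Call:
{"op": "send_rows", "data": {"commands": [{"linear":[2,1.6,-30],"turn":[0,0,-0.045],"grip":85},{"linear":[2,1.6,-60],"turn":[0,0,-0.045],"grip":85},{"linear":[2,1.6,-90],"turn":[0,0,-0.045],"grip":85},{"linear":[2,1.6,-115],"turn":[0,0,-0.045],"grip":85},{"linear":[2,1.6,-115],"turn":[0,0,-0.045],"grip":85}]}}

```text
time_s: 3.45
eef_pos: [0.5141, 0.2511, 0.1263]
orientation: [0.92, 0.392, -0.002, -0.0]
force: [0.7, -0.5, 0.5]
grip_width: 0.0849
gripper_force: 0.0
```

```bash
python3 - <<'E'
from h import *
im=vision.get_image("wrist"); np.savez("pics/w2.npz",**im)
s=vision.get_image("side")["pixels"][130:220,265:375]
w=im["pixels"][140:360,180:460]
cv2.imwrite("pics/w2.png",np.hstack([cv2.resize(w,(560,440)),cv2.resize(s,(240,440*240//560//1),interpolation=cv2.INTER_CUBIC).repeat(1,0) if 0 else cv2.copyMakeBorder(cv2.resize(s,(240,196),interpolation=cv2.INTER_CUBIC),0,244,0,0,0)]))
print(monitor.get_state()["eef_pos"],monitor.get_state()["force"])
E
```

```text
[0.51539207 0.25203173 0.12840554] [-0.04388464  0.23370008  0.69980647]
```

View pics/w2.png

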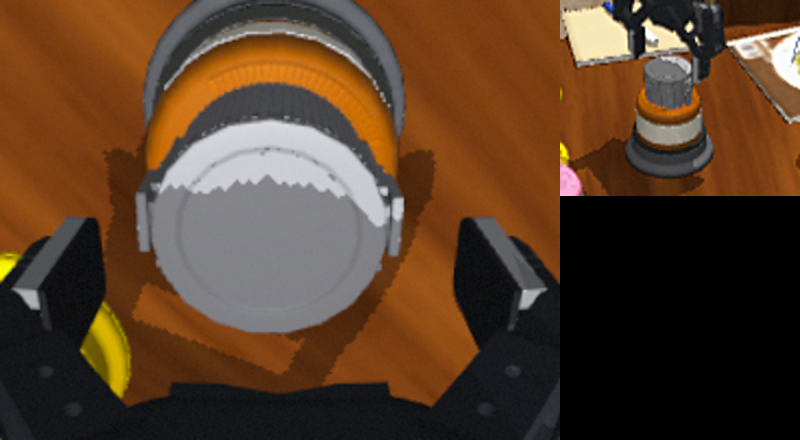

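Call:
{"op": "send_rows", "data": {"commands": [{"linear":[0,0,0],"turn":[0,0,0],"grip":85},{"linear":[0,0,0],"turn":[0,0,0],"grip":85}]}}

```text
time_s: 3.8
eef_pos: [0.5154, 0.2527, 0.1282]
orientation: [0.92, 0.393, 0.001, 0.0]
force: [0.6, 0.4, -0.1]
grip_width: 0.0849
gripper_force: 0.0
```

```bash
python3 - <<'E'
from h import *
from scipy.spatial.transform import Rotation as Ro
im=dict(np.load("pics/w2.npz"))
f=lambda x,y,z: fish(im,180+x/2-.25,140+y/2-.25,z)
a,b=f(137,222,.122),f(403,226,.122); print(a,b,(a+b)/2,np.linalg.norm(a-b),np.degrees(np.arctan2(*(b-a)[1::-1])))
e=f(138,195,.122)-f(138,248,.122); print("left edge",np.degrees(np.arctan2(e[1],e[0]))); e=f(401,197,.122)-f(401,254,.122); print("r edge",np.degrees(np.arctan2(e[1],e[0])))
s=monitor.get_state();print(s["eef_pos"]);y=Ro.from_quat(s["orientation"]).as_matrix()[:,1]; print("tool y",np.degrees(np.arctan2(y[1],y[0])),s["orientation"])
im=vision.get_image("wrist"); np.savez("pics/w3.npz",**im)
w=im["pixels"][190:280,225:405]
cv2.imwrite("pics/w3.png",cv2.resize(w,None,fx=4,fy=4,interpolation=cv2.INTER_CUBIC))
E
```

```text
[0.49326315 0.27965553 0.122     ] [0.53976231 0.23380501 0.122     ] [0.51651273 0.25673027 0.122     ] 0.06530269255294456 -44.59757718237018
left edge 41.35731104916124
r edge 50.4460757286514
[0.51535864 0.25267499 0.12819656]
tool y -43.72290110152653 [9.19557010e-01 3.92955976e-01 7.11199836e-04 2.25875721e-05]
```

View pics/w3.png

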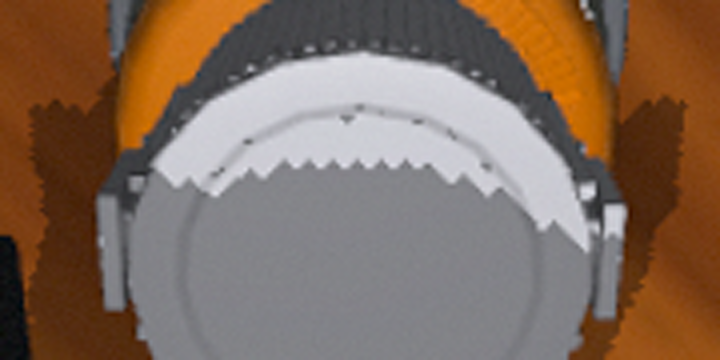

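Call:
{"op": "send_rows", "data": {"commands": [{"linear":[-0.2,3,-8],"turn":[0,0,0],"grip":85},{"linear":[-0.2,3,-16],"turn":[0,0,-0.008],"grip":85},{"linear":[-0.2,3,-24],"turn":[0,0,-0.008],"grip":76},{"linear":[-0.2,3,-24],"turn":[0,0,-0.008],"grip":76},{"linear":[-0.2,3,-24],"turn":[0,0,-0.008],"grip":76}], "newtons": 20}}

```text
time_s: 4.47
eef_pos: [0.5149, 0.2557, 0.1033]
orientation: [0.921, 0.389, 0.0, -0.0]
force: [-0.0, -0.1, -1.2]
grip_width: 0.076
gripper_force: 0.0
```

```bash
python3 - <<'E'
from h import *
im=vision.get_image("wrist"); np.savez("pics/w4.npz",**im)
w=im["pixels"][190:320,220:420]
s=vision.get_image("side")["pixels"][120:220,275:355]
cv2.imwrite("pics/w4.png",np.vstack([cv2.resize(w,(800,400),interpolation=cv2.INTER_CUBIC) if 0 else cv2.resize(w,(600,390),interpolation=cv2.INTER_CUBIC),cv2.copyMakeBorder(cv2.resize(s,(160,200),interpolation=cv2.INTER_CUBIC),0,0,0,440,0)]))
s=monitor.get_state(); print(s["eef_pos"],s["force"],s["grip_width"])
E
```

```text
[0.51500547 0.25567786 0.10354862] [ 0.45343257  0.41686346 -0.0634485 ] 0.07602707770486421
```

View pics/w4.png

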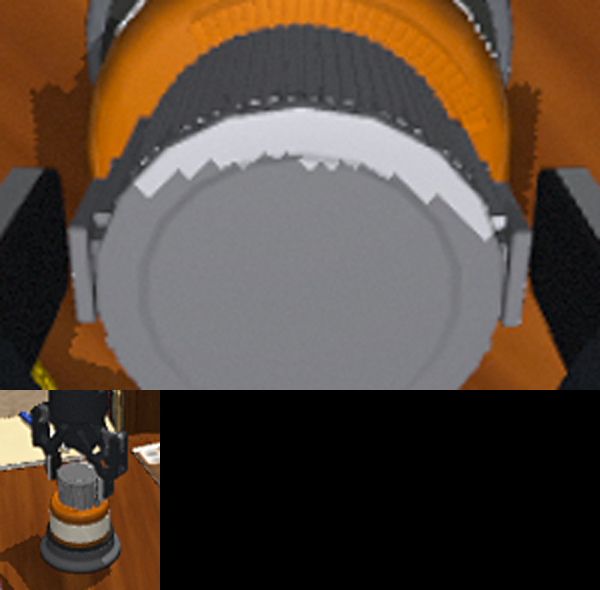

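```bash
python3 - <<'E'
from h import *
im=dict(np.load("pics/w4.npz")); T=np.array([.515,.2557,0])
ax=np.array([.716,-.698,0]); pe=np.array([.698,.716,0])
f=lambda x,y,z: fish(im,220+x/3-.33,190+y/3-.33,z)
for n,x,y,zs in(("padL",62,172,(.094,.098,.102,.106)),("padR",536,172,(.094,.098,.102,.106)),("tabL far top",76,222,(.122,)),("tabL near top",82,320,(.122,)),("tabR near top",516,324,(.122,)),("tabR far top",524,222,(.122,)),("cap rim far",300,108,(.127,))):
    for z in zs:
        p=f(x,y,z)-T; print(n,z,"ax %.1f perp %.1f"%(p@ax*1e3,p@pe*1e3))
E
```

```text
padL 0.094 ax -40.1 perp 5.7
padL 0.098 ax -39.0 perp 7.5
padL 0.102 ax -37.9 perp 9.3
padL 0.106 ax -36.7 perp 11.1
padR 0.094 ax 40.3 perp 5.9
padR 0.098 ax 39.2 perp 7.7
padR 0.102 ax 38.0 perp 9.4
padR 0.106 ax 36.9 perp 11.2
tabL far top 0.122 ax -30.9 perp 10.6
tabL near top 0.122 ax -31.6 perp -5.7
tabR near top 0.122 ax 31.9 perp -6.3
tabR far top 0.122 ax 31.3 perp 10.7
cap rim far 0.127 ax 0.2 perp 29.5
```

Call:
{"op": "send_rows", "data": {"commands": [{"linear":[1,0.8,-2.5],"turn":[0,0,0],"grip":72},{"linear":[1,0.8,-2.5],"turn":[0,0,0],"grip":69},{"linear":[1,0.8,-2.5],"turn":[0,0,0],"grip":67},{"linear":[1,0.8,-2.5],"turn":[0,0,0],"grip":65},{"linear":[1,0.8,-2.5],"turn":[0,0,0],"grip":63}], "newtons": 22}}

```text
time_s: 5.2
eef_pos: [0.5159, 0.2564, 0.1011]
orientation: [0.921, 0.389, 0.0, 0.0]
force: [-0.3, -0.1, 4.8]
grip_width: 0.0628
gripper_force: 9.5
```

Call:
{"op": "send_rows", "data": {"commands": [{"linear":[0,0,0],"turn":[0,0,0],"grip":60},{"linear":[0,0,0],"turn":[0,0,0],"grip":57},{"linear":[0,0,0],"turn":[0,0,0],"grip":54},{"linear":[0,0,0],"turn":[0,0,0],"grip":52},{"linear":[0,0,0],"turn":[0,0,0],"grip":52}], "newtons": 22}}

```text
time_s: 5.82
eef_pos: [0.5159, 0.2566, 0.1021]
orientation: [0.921, 0.389, 0.0, -0.0]
force: [-5.8, -1.8, 15.9]
grip_width: 0.0555
gripper_force: 20.4
```

```bash
cat > st.py <<'E'
from h import *
from scipy.spatial.transform import Rotation as Ro
s=monitor.get_state(); y=Ro.from_quat(s["orientation"]).as_matrix()[:,1]
r=lambda k,n:np.round(s[k],n)
print(r("time_s",2),r("eef_pos",4),"F",r("force",1),"M",r("moment",3),"w",r("grip_width",4),"g",r("gripper_force",1),"yaw",round(float(np.arctan2(y[1],y[0])),4),"q5",r("qpos",2)[5],"eff5",r("effort",3)[5])
E
python3 st.py
```

```text
5.82 [0.5159 0.2566 0.1021] F [-5.8 -1.8 15.9] M [-0.348  0.919 -0.029] w 0.0555 g 20.4 yaw -0.7709 q5 1.15 eff5 0.009
```

Call:
{"op": "send_rows", "data": {"commands": [{"linear":[-0.3,-0.1,1],"turn":[0,0,0],"grip":52},{"linear":[-0.3,-0.1,1],"turn":[0,0,0.02],"grip":52},{"linear":[-0.3,-0.1,1],"turn":[0,0,0.04],"grip":52},{"linear":[-0.3,-0.1,1],"turn":[0,0,0.04],"grip":52}], "newtons": 23}}

```text
time_s: 6.32
eef_pos: [0.5159, 0.2565, 0.1022]
orientation: [0.913, 0.408, 0.001, -0.0]
force: [-0.9, 0.6, 6.5]
grip_width: 0.0553
gripper_force: 23.9
```

```bash
python3 st.py
```

```text
6.32 [0.5159 0.2565 0.1022] F [-0.9  0.6  6.5] M [ 0.032  0.161 -0.019] w 0.0553 g 23.9 yaw -0.7302 q5 1.11 eff5 -0.114
```

Call:
{"op": "send_rows", "data": {"commands": [{"linear":[0,0,0.3],"turn":[0,0,0.04],"grip":52},{"linear":[0,0,0.3],"turn":[0,0,0.08],"grip":52},{"linear":[0,0,0.3],"turn":[0,0,0.12],"grip":52},{"linear":[0,0,0.3],"turn":[0,0,0.15],"grip":52},{"linear":[0,0,0.3],"turn":[0,0,0.15],"grip":52}]}}

```text
time_s: 6.95
eef_pos: [0.5158, 0.2565, 0.1023]
orientation: [0.88, 0.475, 0.0, 0.0]
force: [1.3, 0.3, 5.9]
grip_width: 0.0554
gripper_force: 23.5
```

```bash
python3 st.py
```

```text
6.95 [0.5158 0.2565 0.1023] F [1.3 0.3 5.9] M [ 0.024 -0.038  0.011] w 0.0554 g 23.5 yaw -0.5807 q5 0.96 eff5 -0.208
```

Call:
{"op": "send_rows", "data": {"commands": [{"linear":[0,0,0],"turn":[0,0,0.04],"grip":52},{"linear":[0,0,0],"turn":[0,0,0.08],"grip":52},{"linear":[0,0,0],"turn":[0,0,0.12],"grip":52},{"linear":[0,0,0],"turn":[0,0,0.16],"grip":52},{"linear":[0,0,0],"turn":[0,0,0.16],"grip":52}]}}

```text
time_s: 7.58
eef_pos: [0.5156, 0.2564, 0.1022]
orientation: [0.839, 0.544, 0.0, 0.0]
force: [-0.5, -0.4, 4.9]
grip_width: 0.0553
gripper_force: 23.7
```

```bash
python3 st.py
```

```text
7.58 [0.5156 0.2564 0.1022] F [-0.5 -0.4  4.9] M [-0.009  0.069  0.078] w 0.0553 g 23.7 yaw -0.4207 q5 0.8 eff5 -0.204
```

Call:
{"op": "send_rows", "data": {"commands": [{"linear":[0,0,0],"turn":[0,0,0.01],"grip":52},{"linear":[0,0,0],"turn":[0,0,0.02],"grip":52}], "newtons": 21}}

```text
time_s: 7.82
eef_pos: [0.5157, 0.2564, 0.1023]
orientation: [0.834, 0.552, 0.0, 0.0]
force: [-0.4, -0.5, 6.0]
grip_width: 0.0554
gripper_force: 23.7
```

```bash
python3 st.py
```

```text
7.82 [0.5157 0.2564 0.1023] F [-0.4 -0.5  6. ] M [ 0.035  0.099 -0.099] w 0.0554 g 23.7 yaw -0.4012 q5 0.78 eff5 0.078
```

Call:
{"op": "send_rows", "data": {"commands": [{"linear":[0,0,0],"turn":[0,0,0.01],"grip":52},{"linear":[0,0,0],"turn":[0,0,0.02],"grip":52}]}}

```text
time_s: 8.07
eef_pos: [0.5156, 0.2564, 0.1022]
orientation: [0.828, 0.56, 0.0, 0.0]
force: [-1.2, -0.1, 5.8]
grip_width: 0.0552
gripper_force: 23.7
```

```bash
python3 st.py
```

```text
8.07 [0.5156 0.2564 0.1022] F [-1.2 -0.1  5.8] M [ 0.004  0.053 -0.059] w 0.0552 g 23.7 yaw -0.3812 q5 0.76 eff5 0.076
```

Call:
{"op": "send_rows", "data": {"commands": [{"linear":[0,0,0],"turn":[0,0,0.012],"grip":52},{"linear":[0,0,0],"turn":[0,0,0.025],"grip":52}]}}

```text
time_s: 8.32
eef_pos: [0.5156, 0.2564, 0.1022]
orientation: [0.821, 0.571, 0.0, 0.0]
force: [0.2, 0.0, 4.5]
grip_width: 0.0557
gripper_force: 23.7
```

```bash
python3 st.py
```

```text
8.32 [0.5156 0.2564 0.1022] F [0.2 0.  4.5] M [0.027 0.149 0.   ] w 0.0557 g 23.7 yaw -0.356 q5 0.74 eff5 0.122
```

Call:
{"op": "send_rows", "data": {"commands": [{"linear":[0,0,0],"turn":[0,0,0.012],"grip":52},{"linear":[0,0,0],"turn":[0,0,0.025],"grip":52}]}}

```text
time_s: 8.57
eef_pos: [0.5156, 0.2564, 0.1023]
orientation: [0.814, 0.581, 0.0, 0.0]
force: [-0.3, 0.6, 5.8]
grip_width: 0.0554
gripper_force: 23.7
```

```bash
python3 st.py
```

```text
8.57 [0.5156 0.2564 0.1023] F [-0.3  0.6  5.8] M [ 0.03   0.153 -0.065] w 0.0554 g 23.7 yaw -0.3311 q5 0.71 eff5 0.121
```

Call:
{"op": "send_rows", "data": {"commands": [{"linear":[0,0,0],"turn":[0,0,0.012],"grip":52},{"linear":[0,0,0],"turn":[0,0,0.025],"grip":52}]}}

```text
time_s: 8.82
eef_pos: [0.5156, 0.2564, 0.1022]
orientation: [0.807, 0.591, 0.0, -0.0]
force: [-0.9, 0.2, 5.4]
grip_width: 0.0551
gripper_force: 23.7
```

```bash
python3 st.py
```

```text
8.82 [0.5156 0.2564 0.1022] F [-0.9  0.2  5.4] M [-0.002  0.106 -0.132] w 0.0551 g 23.7 yaw -0.3061 q5 0.69 eff5 0.121
```

Call:
{"op": "send_rows", "data": {"commands": [{"linear":[0,0,0],"turn":[0,0,0.012],"grip":52},{"linear":[0,0,0],"turn":[0,0,0.025],"grip":52}]}}

```text
time_s: 9.07
eef_pos: [0.5156, 0.2564, 0.1023]
orientation: [0.799, 0.601, 0.0, -0.0]
force: [-0.2, 0.3, 5.5]
grip_width: 0.0553
gripper_force: 23.7
```

```bash
python3 st.py
```

```text
9.07 [0.5156 0.2564 0.1023] F [-0.2  0.3  5.5] M [-0.043  0.103 -0.106] w 0.0553 g 23.7 yaw -0.2811 q5 0.66 eff5 0.121
```

Call:
{"op": "send_rows", "data": {"commands": [{"linear":[0,0,0],"turn":[0,0,0.015],"grip":52},{"linear":[0,0,0],"turn":[0,0,0.028],"grip":52}]}}

```text
time_s: 9.32
eef_pos: [0.5156, 0.2564, 0.1023]
orientation: [0.791, 0.612, 0.0, 0.0]
force: [-1.5, -0.6, 5.5]
grip_width: 0.0554
gripper_force: 23.7
```

```bash
python3 st.py
```

```text
9.32 [0.5156 0.2564 0.1023] F [-1.5 -0.6  5.5] M [-0.013  0.093 -0.078] w 0.0554 g 23.7 yaw -0.253 q5 0.63 eff5 0.101
```

Call:
{"op": "send_rows", "data": {"commands": [{"linear":[0,0,0],"turn":[0,0,0.015],"grip":52},{"linear":[0,0,0],"turn":[0,0,0.028],"grip":52}]}}

```text
time_s: 9.57
eef_pos: [0.5156, 0.2564, 0.1022]
orientation: [0.782, 0.623, 0.0, 0.0]
force: [-0.2, 0.2, 5.7]
grip_width: 0.0556
gripper_force: 23.7
```

```bash
python3 st.py
```

```text
9.57 [0.5156 0.2564 0.1022] F [-0.2  0.2  5.7] M [-0.012  0.102 -0.027] w 0.0556 g 23.7 yaw -0.225 q5 0.61 eff5 0.101
```

Call:
{"op": "send_rows", "data": {"commands": [{"linear":[0,0,0],"turn":[0,0,0.015],"grip":52},{"linear":[0,0,0],"turn":[0,0,0.028],"grip":52}]}}

```text
time_s: 9.82
eef_pos: [0.5156, 0.2564, 0.1023]
orientation: [0.773, 0.634, 0.0, 0.0]
force: [-0.9, -0.0, 6.3]
grip_width: 0.0553
gripper_force: 23.7
```

```bash
python3 st.py
```

```text
9.82 [0.5156 0.2564 0.1023] F [-0.9 -0.   6.3] M [ 0.002  0.096 -0.085] w 0.0553 g 23.7 yaw -0.197 q5 0.58 eff5 0.101
```

Call:
{"op": "send_rows", "data": {"commands": [{"linear":[0,0,0],"turn":[0,0,0.015],"grip":52},{"linear":[0,0,0],"turn":[0,0,0.028],"grip":52}]}}

```text
time_s: 10.07
eef_pos: [0.5156, 0.2564, 0.1023]
orientation: [0.764, 0.645, 0.0, 0.0]
force: [-0.9, -0.4, 6.0]
grip_width: 0.0555
gripper_force: 23.7
```

```bash
python3 st.py
```

```text
10.07 [0.5156 0.2564 0.1023] F [-0.9 -0.4  6. ] M [-0.001  0.172 -0.083] w 0.0555 g 23.7 yaw -0.169 q5 0.55 eff5 0.076
```

Call:
{"op": "send_rows", "data": {"commands": [{"linear":[0,0,0],"turn":[0,0,0.015],"grip":52},{"linear":[0,0,0],"turn":[0,0,0.028],"grip":52}]}}

```text
time_s: 10.32
eef_pos: [0.5156, 0.2564, 0.1023]
orientation: [0.755, 0.655, 0.0, -0.0]
force: [-1.0, -0.7, 6.1]
grip_width: 0.0554
gripper_force: 23.7
```

```bash
python3 st.py
```

```text
10.32 [0.5156 0.2564 0.1023] F [-1.  -0.7  6.1] M [-0.006  0.148 -0.338] w 0.0554 g 23.7 yaw -0.1415 q5 0.52 eff5 -0.191
```

Call:
{"op": "send_rows", "data": {"commands": [{"linear":[0,0,0],"turn":[0,0,0.002],"grip":52}]}}

```text
time_s: 10.45
eef_pos: [0.5156, 0.2564, 0.1023]
orientation: [0.755, 0.656, 0.0, -0.0]
force: [-1.8, -0.3, 5.2]
grip_width: 0.0556
gripper_force: 23.5
```

```bash
python3 st.py
```

```text
10.45 [0.5156 0.2564 0.1023] F [-1.8 -0.3  5.2] M [-0.08   0.168 -0.36 ] w 0.0556 g 23.5 yaw -0.1398 q5 0.52 eff5 -0.383
```

Call:
{"op": "send_rows", "data": {"commands": [{"linear":[0,0,0],"turn":[0,0,-0.006],"grip":52},{"linear":[0,0,1],"turn":[0,0,-0.006],"grip":52},{"linear":[0,0,3],"turn":[0,0,-0.006],"grip":52},{"linear":[0,0,6],"turn":[0,0,-0.006],"grip":52}]}}

```text
time_s: 10.95
eef_pos: [0.5154, 0.2562, 0.1077]
orientation: [0.757, 0.654, -0.0, -0.0]
force: [3.4, 1.6, -6.9]
grip_width: 0.0558
gripper_force: 23.9
```

```bash
python3 st.py
```

```text
10.95 [0.5154 0.2562 0.1077] F [ 3.4  1.6 -6.9] M [ 0.126 -0.613 -0.19 ] w 0.0558 g 23.9 yaw -0.1452 q5 0.53 eff5 -0.21
```

Call:
{"op": "send_rows", "data": {"commands": [{"linear":[0,0,3],"turn":[0,0,0],"grip":52},{"linear":[0,0,6],"turn":[0,0,0],"grip":52},{"linear":[0,0,9],"turn":[0,0,0],"grip":52},{"linear":[0,0,12],"turn":[0,0,0],"grip":52}]}}

```text
time_s: 11.45
eef_pos: [0.5154, 0.2563, 0.1204]
orientation: [0.756, 0.654, -0.0, -0.0]
force: [0.3, 0.2, -0.9]
grip_width: 0.0554
gripper_force: 23.6
```

```bash
python3 st.py
```

```text
11.45 [0.5154 0.2563 0.1204] F [ 0.3  0.2 -0.9] M [-0.009 -0.016  0.003] w 0.0554 g 23.6 yaw -0.1449 q5 0.53 eff5 -0.001
```

Call:
{"op": "send_rows", "data": {"commands": [{"linear":[0,0,10],"turn":[0,0,0],"grip":52},{"linear":[0,0,25],"turn":[0,0,0],"grip":52},{"linear":[0,0,45],"turn":[0,0,0],"grip":52},{"linear":[0,0,65],"turn":[0,0,0],"grip":52},{"linear":[0,0,85],"turn":[0,0,0],"grip":52}]}}

```text
time_s: 12.08
eef_pos: [0.5156, 0.2564, 0.2068]
orientation: [0.756, 0.654, 0.0, 0.0]
force: [0.1, 0.5, -1.3]
grip_width: 0.0555
gripper_force: 23.6
```

Call:
{"op": "send_rows", "data": {"commands": [{"linear":[2,-15,0],"turn":[0,0,0],"grip":52},{"linear":[5,-45,0],"turn":[0,0,0],"grip":52},{"linear":[9,-80,0],"turn":[0,0,0],"grip":52},{"linear":[13,-115,0],"turn":[0,0,0],"grip":52},{"linear":[18,-150,0],"turn":[0,0,0],"grip":52}]}}

```text
time_s: 12.7
eef_pos: [0.5331, 0.1043, 0.2045]
orientation: [0.757, 0.654, -0.0, -0.0]
force: [0.4, 0.5, -1.1]
grip_width: 0.0555
gripper_force: 23.6
```

Call:
{"op": "send_rows", "data": {"commands": [{"linear":[5,-35,0],"turn":[0,0,0],"grip":52},{"linear":[10,-70,0],"turn":[0,0,0],"grip":52},{"linear":[14,-105,0],"turn":[0,0,0],"grip":52},{"linear":[18,-140,0],"turn":[0,0,0],"grip":52},{"linear":[22,-170,0],"turn":[0,0,0],"grip":52}]}}

```text
time_s: 13.32
eef_pos: [0.5548, -0.0658, 0.2045]
orientation: [0.757, 0.654, -0.0, -0.0]
force: [0.1, -0.1, -0.8]
grip_width: 0.0559
gripper_force: 23.6
```

Call:
{"op": "send_rows", "data": {"commands": [{"linear":[3,-25,0],"turn":[0,0,0],"grip":52},{"linear":[4,-45,0],"turn":[0,0,0],"grip":52},{"linear":[5,-59,0],"turn":[0,0,0],"grip":52},{"linear":[5,-59,0],"turn":[0,0,0],"grip":52},{"linear":[5,-59,0],"turn":[0,0,0],"grip":52}]}}

```text
time_s: 13.95
eef_pos: [0.5604, -0.1221, 0.205]
orientation: [0.756, 0.654, 0.0, -0.0]
force: [-0.1, 0.6, -1.3]
grip_width: 0.0554
gripper_force: 23.6
```

```bash
python3 st.py; python3 - <<'E'
from h import *
im=vision.get_image("wrist")
for l in ("tray_spot","eraser","usb_stick"):
    for r in spotter.place_of("wrist",l)[:2]:
        u,v=r["at"][0]*640,r["at"][1]*400; print(l,round(r["score"],2),round(u),round(v),fish(im,u,v,.005).round(4))
w=cv2.resize(im["pixels"],(480,300),interpolation=cv2.INTER_AREA)
t=vision.get_image("side"); s=cv2.resize(t["pixels"][180:360,230:430],(320,288),interpolation=cv2.INTER_CUBIC)
s=cv2.copyMakeBorder(s,0,12,0,0,0)
cv2.imwrite("pics/t1.png",np.hstack([w,s]))
# tray from saved clouds: use initial top image, pale frame
o=dict(np.load("pics/top0.npz")); h=cv2.cvtColor(o["pixels"],cv2.COLOR_BGR2HSV)[...]
m=((h[...,1]<60)&(h[...,2]>80)).astype(np.uint8); n,l,st,_=cv2.connectedComponentsWithStats(m); k=l[190,430]
u=np.argwhere(l==k); pts=np.array([ray_pt(o,b,a,z=.005)[:2] for a,b in u],np.float32); print("floor",k,st[k],cv2.minAreaRect(pts))
E
```

```text
13.95 [ 0.5604 -0.1221  0.205 ] F [-0.1  0.6 -1.3] M [ 0.016 -0.053 -0.01 ] w 0.0554 g 23.6 yaw -0.1446 q5 -0.15 eff5 -0.013
tray_spot 0.81 315 189 [ 0.5558 -0.1292  0.005 ]
eraser 0.79 298 89 [ 0.5534 -0.0189  0.005 ]
usb_stick 0.92 343 95 [ 0.5992 -0.0328  0.005 ]
floor 35 [ 377  156   80   55 3026] ((0.5586012601852417, -0.09599640965461731), (0.19026078283786774, 0.11092370003461838), 78.98886108398438)
```

View pics/t1.png

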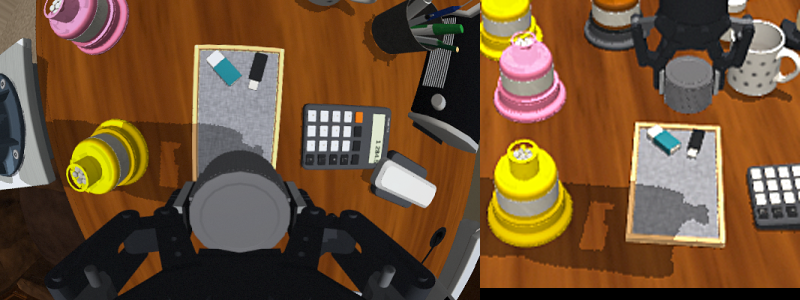

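Call:
{"op": "send_rows", "data": {"commands": [{"linear":[-4,-5,-30],"turn":[0,0,0],"grip":52},{"linear":[-4,-5,-65],"turn":[0,0,0],"grip":52},{"linear":[-4,-5,-100],"turn":[0,0,0],"grip":52},{"linear":[-4,-5,-130],"turn":[0,0,0],"grip":52},{"linear":[-4,-5,-150],"turn":[0,0,0],"grip":52}]}}

```text
time_s: 14.82
eef_pos: [0.5562, -0.1273, 0.0537]
orientation: [0.756, 0.654, -0.0, -0.001]
force: [1.0, -0.9, -0.5]
grip_width: 0.0556
gripper_force: 23.5
```

Call:
{"op": "send_rows", "data": {"commands": [{"linear":[0,0,-10],"turn":[0,0,0],"grip":52},{"linear":[0,0,-18],"turn":[0,0,0],"grip":52},{"linear":[0,0,-24],"turn":[0,0,0],"grip":52},{"linear":[0,0,-28],"turn":[0,0,0],"grip":52},{"linear":[0,0,-28],"turn":[0,0,0],"grip":52}]}}

```text
time_s: 15.45
eef_pos: [0.5565, -0.1277, 0.0271]
orientation: [0.756, 0.654, 0.0, 0.0]
force: [-0.3, -0.2, -1.5]
grip_width: 0.0551
gripper_force: 23.5
```

```bash
python3 st.py
```

```text
15.45 [ 0.5565 -0.1277  0.0271] F [-0.3 -0.2 -1.5] M [ 0.028 -0.042  0.002] w 0.0551 g 23.5 yaw -0.145 q5 -0.16 eff5 0.0
```

Call:
{"op": "send_rows", "data": {"commands": [{"linear":[0,0,-1],"turn":[0,0,0],"grip":52},{"linear":[0,0,-2],"turn":[0,0,0],"grip":52},{"linear":[0,0,-3],"turn":[0,0,0],"grip":52},{"linear":[0,0,-4],"turn":[0,0,0],"grip":52}]}}

```text
time_s: 15.95
eef_pos: [0.5566, -0.1277, 0.0232]
orientation: [0.756, 0.654, 0.0, 0.0]
force: [-4.4, 1.8, 13.2]
grip_width: 0.0556
gripper_force: 26.5
```

Call:
{"op": "send_rows", "data": {"commands": [{"linear":[0,0,-0.5],"turn":[0,0,0],"grip":52}]}}

```text
time_s: 16.08
eef_pos: [0.5566, -0.1277, 0.0232]
orientation: [0.756, 0.654, -0.0, 0.0]
force: [-5.0, 0.9, 13.9]
grip_width: 0.0553
gripper_force: 26.5
```

```bash
python3 st.py
```

```text
16.08 [ 0.5566 -0.1277  0.0232] F [-5.   0.9 13.9] M [ 0.194  0.862 -0.023] w 0.0553 g 26.5 yaw -0.1449 q5 -0.16 eff5 -0.01
```

Call:
{"op": "send_rows", "data": {"commands": [{"linear":[0,0,0.3],"turn":[0,0,0],"grip":57},{"linear":[0,0,-0.3],"turn":[0,0,0],"grip":60},{"linear":[0,0,-1],"turn":[0,0,0],"grip":63},{"linear":[0,0,-1.6],"turn":[0,0,0],"grip":66},{"linear":[0,0,-1.6],"turn":[0,0,0],"grip":72}]}}

```text
time_s: 16.7
eef_pos: [0.5565, -0.1277, 0.0209]
orientation: [0.756, 0.654, -0.0, -0.0]
force: [-0.2, 0.7, -1.3]
grip_width: 0.072
gripper_force: 0.0
```

```bash
python3 st.py
```

```text
16.7 [ 0.5565 -0.1277  0.0209] F [-0.2  0.7 -1.3] M [ 0.002 -0.056 -0.028] w 0.072 g 0.0 yaw -0.145 q5 -0.16 eff5 -0.0
```

Call:
{"op": "send_rows", "data": {"commands": [{"linear":[0,0,0],"turn":[0,0,0],"grip":78},{"linear":[0,0,4],"turn":[0,0,0],"grip":78},{"linear":[0,0,15],"turn":[0,0,0],"grip":78},{"linear":[0,0,45],"turn":[0,0,0],"grip":78},{"linear":[0,0,80],"turn":[0,0,0],"grip":78}]}}

```text
time_s: 17.32
eef_pos: [0.5563, -0.1276, 0.1023]
orientation: [0.756, 0.654, -0.0, -0.0]
force: [-0.4, -0.1, 0.3]
grip_width: 0.0782
gripper_force: 0.0
```

Call:
{"op": "send_rows", "data": {"commands": [{"linear":[0,0,40],"turn":[0,0,0],"grip":78},{"linear":[-30,0,80],"turn":[0,0,0],"grip":78},{"linear":[-60,0,120],"turn":[0,0,0],"grip":78},{"linear":[-60,0,120],"turn":[0,0,0],"grip":78}]}}

```text
time_s: 17.82
eef_pos: [0.4964, -0.128, 0.2246]
orientation: [0.757, 0.654, 0.001, 0.002]
force: [1.2, -0.4, -0.4]
grip_width: 0.0781
gripper_force: 0.0
```

```bash
python3 st.py; python3 - <<'E'
from h import *
t=vision.get_image("side"); P=cloud(t)
m=(np.abs(P[...,0]-.556)<.05)&(np.abs(P[...,1]+.128)<.05)&(P[...,2]>.02)&(P[...,2]<.09)
q=P[m]; top=q[q[:,2]>.043]; print("cap",len(q),np.percentile(q[:,2],[50,90,99]),top.mean(0))
A=np.c_[top[:,:2],np.ones(len(top))]; print("tilt",np.linalg.lstsq(A,top[:,2],rcond=None)[0])
a=cv2.resize(t["pixels"][100:360,200:440],(540,585),interpolation=cv2.INTER_CUBIC)
cv2.imwrite("pics/f1.png",a)
E
```

```text
17.82 [ 0.4964 -0.128   0.2246] F [ 1.2 -0.4 -0.4] M [-0.011  0.012  0.006] w 0.0781 g 0.0 yaw -0.1454 q5 -0.2 eff5 -0.124
cap 707 [0.04571107 0.04824878 0.04947375] [ 0.55533729 -0.12942051  0.04671686]
tilt [0.00617474 0.00453019 0.0438741 ]
```

View pics/f1.png

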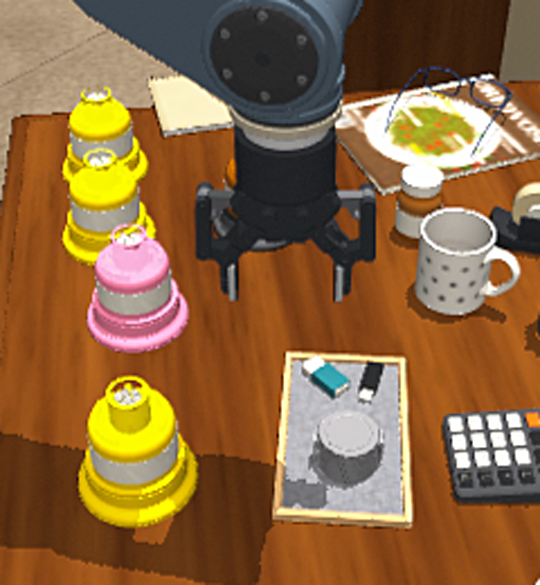

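The last picture shows the cap upright in the free part of the tray, at about (347,447). Its measured top is level at z ≈ 0.047. The eraser and memory stick have not moved, and the arm is clear. I'm handing the job in.

```bash
python3 -c "
from h import *
print(order.sign_off())"
```

```text
the job is handed in; nothing more can be done
None
```

The cap met its stop after about 0.63 rad (highest torque read 0.36 N m, tabs held at about 24 N per finger); I lifted it off, set it upright on the empty part of the tray, and handed the job in at about 18 s.

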